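# Log three vials in order on the sample station

### The arm

A 6-joint arm with a two-finger parallel gripper is mounted at the origin on a cart in front of the work surface, level with it; the furniture and walls round the work are solid. World frame = base frame: x ahead of the robot, y to its left, z up, the work surface at z = 0. Lengths are in m, angles in degrees, forces in N, time in s.
With the tool pointing down it reaches from about 0.4 to 0.825 m from the base axis. Payload 7 kg.
Tool frame: the origin (TCP) lies between the finger pads; the fingertips stand 22 mm ahead of it and the grasp point (between the pads) lies 3 mm ahead of it; z points along the fingers, y is the line along which they close (so a half turn about z gives the same grasp; the last joint's range is limited). The gripper opens to 88 mm and grips with 3 to 60 N. Pads are 19 mm wide; open, the fingers measure 130 mm over their backs; the gripper's body (78 mm by 193 mm) begins 47 mm behind the grasp point.
Start: joints at [-56.774, 20.546, 0.682, 0, -70.136, -16.507], TCP at [0.194, -0.646, 0.213] pointing down, gripper open.
Joint ranges: [-176.03, 176.03], [-82.01, 121.73], [-58.28, 71.71], [-173.87, 95.51], [-174.79, -0.11], [-173.66, 173.66]. Speed limits (degrees/s): [136.94, 136.94, 172.46, 180, 180, 180].

### API

Orientations are given as [roll, pitch, yaw] about the fixed x, y, z axes, in that order (R = Rz(yaw) Ry(pitch) Rx(roll)).
In Python, from plant import ctrl gives the robot as it stands.
- The arm moves only by the tool apply_moves, never from a script. Its argument "targets" is a list of rows, each an object with "travel": the shift along the tool's x, y, z in mm, a list of three; "roll": the turn about the tool's z in degrees; "jaw": the finger opening in mm, from 0 to 87.6. In form: [{"travel": [tx, ty, tz], "roll": roll, "jaw": jaw}, ...]. A call has 1 to 10 rows; each row shifts and turns the commanded pose from where the row before left it, along the tool's axes as they then stand; what a row does not reach is not made up. A row lasts 1/10 s, in which the tool goes at most 50 mm and 8.59 degrees, less where a joint would pass 70% of its speed; a pose out of reach is approached as far as the arm can. A call with a gripper value outside its range is refused whole. The fingers move at their own pace and stop on an object; the grip force is fixed at half the most. Time passes only in rows, so rows that do not move let the fingers close. It gives the time, the measured TCP pose, the force, the opening and the grip force at its end, in the units of the state.
- ctrl.get_obs(): the state, without advancing time (a new reading comes with each control period).
- ctrl.snapshot(name): name is "scene" or "top" or "wrist"; returns the picture (420x560x3 uint8, red, green, blue); there is no depth.
- ctrl.calibration(name): a dict with "K" (3x3 intrinsics, pixels), "extrinsics" (4x4, takes a point from camera to world coordinates); the wrist camera has in their place "hand_eye" (4x4, takes a point from camera to tool coordinates, whose origin is the TCP and whose axes are the flange's). Camera axes: x right, y down, z forward; pixel columns grow to the right and rows downward; lengths in m; the calibration is good to about 2 mm. A picture is of the moment at which its call begins: read the wrist's pose just before it. calibration takes no time and is no camera call.
- ctrl.close_job(): hands the job in; it is judged then, once.
The state is a dict: "clock": time; "joint_pos": joint angles; "qvel": joint speeds; "tau": joint torques, N m; "tool_pos": TCP position; "orientation": TCP orientation; "force": force on the tool from outside, world axes, zero at the start; "moment": the same for the moment, N m; "opening": finger opening in m; "gripper_force": force on a finger pad.
Only numpy, scipy, OpenCV 4.12 (cv2) and the standard library are available. Lean on these libraries where they do the work, as an engineer would, in place of code of your own. Each camera call takes 0.05 s, during which the arm holds its last target. There are 200 camera calls.

### The job

The sample station logs vials in the order in which they are pushed down: with a fingertip on its cap, gently press down the red-capped vial first, then the green one, then the white one, each until it has sunk about a centimetre into its well. Leave the black-capped vial up, do not lift any vial out, and leave everything else on the bench where it is.

Things in the scene. Friction and masses are not known exactly. Their poses are not given: they have to be found in the camera images.
- station: Grey block fixed to the bench, 132 x 132 mm, 50 mm high. Origin: centre of underside, z up. Four 24.5 mm wells, ringed in yellow, at x, y = +-31 mm in its frame; each holds a vial on a seat that starts fully up. Pushing the cap pushes the seat down: 3 N starts it, 5.3 N at 10 mm, 8.3 N at the hard stop at 23 mm. Let go, it stays (pushed deeper than 13 mm, it rises to 13 mm).
- vial_red: Loose small glass vial with a red cap, 22 mm wide, 50 mm tall, about 20 g, standing upright in one of the station's wells (which one varies). Origin: centre of its underside, z up; the flat top of the cap (19 mm wide) is 50 mm above it. Unpressed, its origin is 26 mm and its cap top 76 mm above the bench (cap top 26 mm above the block); a centimetre down, 16 and 66 mm.
- vial_black: Loose small glass vial with a black cap, 22 mm wide, 50 mm tall, about 20 g, standing upright in one of the station's wells (which one varies). Origin: centre of its underside, z up; the flat top of the cap (19 mm wide) is 50 mm above it. Unpressed, its origin is 26 mm and its cap top 76 mm above the bench (cap top 26 mm above the block); a centimetre down, 16 and 66 mm.
- vial_white: Loose small glass vial with a white cap, 22 mm wide, 50 mm tall, about 20 g, standing upright in one of the station's wells (which one varies). Origin: centre of its underside, z up; the flat top of the cap (19 mm wide) is 50 mm above it. Unpressed, its origin is 26 mm and its cap top 76 mm above the bench (cap top 26 mm above the block); a centimetre down, 16 and 66 mm.
- vial_green: Loose small glass vial with a green cap, 22 mm wide, 50 mm tall, about 20 g, standing upright in one of the station's wells (which one varies). Origin: centre of its underside, z up; the flat top of the cap (19 mm wide) is 50 mm above it. Unpressed, its origin is 26 mm and its cap top 76 mm above the bench (cap top 26 mm above the block); a centimetre down, 16 and 66 mm.
- tape_roll: Loose roll of yellow marking tape lying flat, 72 mm wide, 19 mm high. Origin: centre of its underside. A bystander.
- marker_pen: Loose marker pen lying flat, white with a blue cap, 135 mm long along its y, 16 mm thick. Origin: centre of its underside. A bystander.
- petri_dish: Loose petri dish with yellowish fill, 56 mm wide, 12 mm high. Origin: centre of its underside. A bystander.
- spare_cap: Loose blue screw cap lying open side down, 54 mm wide, 25 mm high. Origin: centre of its underside. A bystander.
- wash_bottle: Loose white wash bottle with red top and bent spout, 67 x 98 mm, 184 mm tall. Origin: centre of its underside. A bystander.

How it is judged (in metres and radians):
On the way, in this order (a step that is already met when the one before it is completed fails the run):
1. the red vial is pushed down by the fingers, green and white still up (z of vial_red in the frame of station below 0.0195 m and z of each of vial_green, vial_white in the frame of station above 0.0225 m and contact force between the fingers and vial_red above 0.3 N), for 0.05 s.
2. then the green vial is pushed down by the fingers, white still up (z of each of vial_red, vial_green in the frame of station below 0.0195 m and z of vial_white in the frame of station above 0.0225 m and contact force between the fingers and vial_green above 0.3 N), for 0.05 s.
3. then the white vial is pushed down by the fingers (z of each of vial_red, vial_green, vial_white in the frame of station below 0.0195 m and contact force between the fingers and vial_white above 0.3 N), for 0.05 s.
At the end, for the whole second after the job is handed in: The red, green and white vials stand in their wells at least 6.5 mm lower than they started, the black vial is at most 3.5 mm lower than it started, all four stand upright (within 0.15 rad) and at rest, and no bystander has moved more than 15 mm (z of each of vial_red, vial_green, vial_white in the frame of station below 0.0195 m and z of vial_black in the frame of station above 0.0225 m and angle between each of vial_red, vial_black, vial_white, vial_green's own z axis and vertical below 0.15 rad and linear speed of each of vial_red, vial_black, vial_white, vial_green below 0.02 m/s and horizontal distance between each of vial_red, vial_black, vial_white, vial_green and station below 0.05 m and distance of each of tape_roll, marker_pen, petri_dish, spare_cap, wash_bottle from where it was at the start of the episode below 0.015 m); the robot touches nothing.
It fails at once if a vial is pushed down out of order (green before red, or white before green) ((z of vial_green in the frame of station below 0.0215 m and z of vial_red in the frame of station above 0.0195 m) or (z of vial_white in the frame of station below 0.0215 m and z of vial_green in the frame of station above 0.0195 m)).
It fails at once if the black vial is pushed down (z of vial_black in the frame of station below 0.0215 m).
It fails at once if a vial is lifted more than 6 mm above its starting height (z of any of vial_red, vial_black, vial_white, vial_green in the frame of station above 0.032 m).
It fails at once if a vial or the station block is pressed or squeezed with more than 20 N (contact force between the fingers and vial_red above 20 N or contact force between the fingers and vial_black above 20 N or contact force between the fingers and vial_white above 20 N or contact force between the fingers and vial_green above 20 N or contact force between any of the fingers, the arm and station above 20 N).
It fails at once if a bystander is moved more than 15 mm (distance of any of tape_roll, marker_pen, petri_dish, spare_cap, wash_bottle from where it was at the start of the episode above 0.015 m).
It also fails if it takes over 35 s, if anything falls off the work surface, if the arm or the gripper's body presses on something with over 40 N, if the wrist force passes 120 N, or if a joint passes its speed limit or range.

## Working session

There is one attempt and no reset: what is moved stays moved. The work goes in short steps, Python scripts to look and compute and a tool call to move; the robot and the scene stay as the last step left them, time stands still between calls to the robot, and variables do not carry over. Pictures are saved under pics/ and viewed, at most 10 in all, crops included, and the job is handed in when it is done.

Besides the shell and the picture viewer there is one more tool, called after "Request:" as a command line: name --argument value ..., lists and objects as JSON in quotes. apply_moves: Moves the arm, as the interface text tells. Its arguments: {"type":"object","properties":{"targets":{"type":"array","items":{"type":"object","properties":{"travel":{"type":"array","items":{"type":"number"}},"roll":{"type":"number"},"jaw":{"type":"number"}}}}},"required":["targets"]}

```bash
mkdir -p pics; python3 - <<'E'
from plant import ctrl
import cv2,numpy as np
o=ctrl.get_obs();print(o)
a=[ctrl.snapshot(n) for n in("top","scene")]
for n,i in zip(("top","scene"),a):
    cv2.imwrite(f"pics/{n}.png",i[:,:,::-1]); c=ctrl.calibration(n);print(n,c)
E
```

```text
{'clock': 0.0, 'joint_pos': array([-5.67726080e+01,  2.05904202e+01,  6.33938725e-01, -2.11502987e-02,
       -7.01351733e+01, -1.65086567e+01]), 'qvel': array([-0.0783472 , -0.03301293, -0.09299121, -0.04026843, -0.04824308,
       -0.08128678]), 'tau': array([-3.32726904e-04, -5.82720315e+01,  2.93063164e+01,  6.99743226e+00,
        6.98520264e-03, -1.29624932e-04]), 'tool_pos': array([ 0.19403207, -0.6459782 ,  0.21193217]), 'orientation': array([ 1.79906473e+02, -6.98425965e-03, -1.63288462e+02]), 'force': array([ 0.24511317,  0.08783669, -0.33589801]), 'moment': array([-0.01208722, -0.01670729, -0.01974257]), 'gripper_force': 0.0, 'opening': 0.08743633822481565}
top {'K': array([[398.40749304,   0.        , 275.25012524],
       [  0.        , 398.40749304, 215.58516049],
       [  0.        ,   0.        ,   1.        ]]), 'extrinsics': array([[-0.01699521, -0.99670544,  0.07930589,  0.41317192],
       [-0.99977293,  0.01592049, -0.0141643 , -0.03729089],
       [ 0.01285504, -0.07952861, -0.99674969,  1.11975769],
       [ 0.        ,  0.        ,  0.        ,  1.        ]])}
scene {'K': array([[403.85722167,   0.        , 280.50944929],
       [  0.        , 403.85722167, 206.12487992],
       [  0.        ,   0.        ,   1.        ]]), 'extrinsics': array([[-0.86121388, -0.30391587,  0.40736445,  0.0523958 ],
       [-0.50785603,  0.48333179, -0.71307267,  0.76294429],
       [ 0.01982191, -0.82099057, -0.57059756,  0.68006291],
       [ 0.        ,  0.        ,  0.        ,  1.        ]])}
```

View pics/top.png

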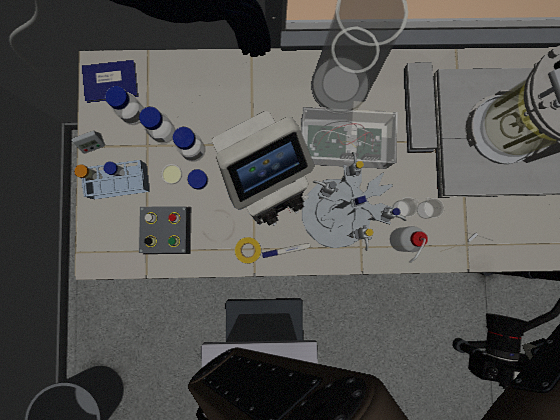

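View pics/scene.png

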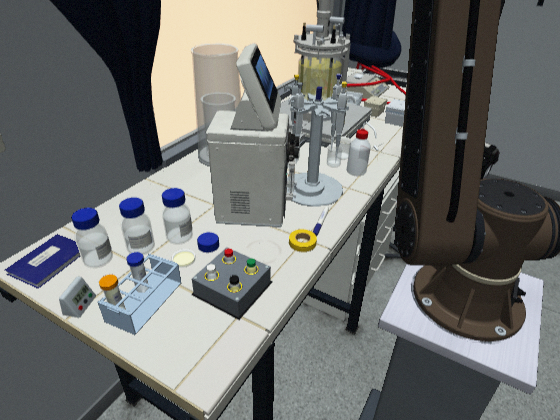

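The top view shows white (150,217), red (174,217), black (150,241) and green (174,241) on the station at about (165,230). The scene view agrees: red at (229,253), green (251,262), white (211,270), black (236,281).

```bash
cat > h.py <<'E'
from plant import ctrl
import cv2,numpy as np
def cast(c,E,u,v,z):
    d=E[:3,:3]@np.linalg.solve(c["K"],[u,v,1.]); p=E[:3,3]; return p+d*(z-p[2])/d[2]
E
python3 - <<'E'
from h import *
for n,pts in (("top",dict(white=(150,217,.076),red=(174,217,.076),black=(150,241,.076),green=(174,241,.076),tape=(248,250,.02),bottle=(419,239,.18),penL=(262,254,.01),penR=(310,245,.01),machTL=(262,222,.1),standc=(340,215,0),standfr=(369,233,.1),c0=(139,208,.05),c1=(188,207,.05),c2=(190,254,.05),c3=(140,251,.05),pend=(197,179,.025))),("scene",dict(red=(229,253,.076),green=(251,262,.076),white=(211,270,.076),black=(236,281,.076)))):
    c=ctrl.calibration(n)
    for k,(u,v,z) in pts.items(): print(n,k,cast(c,c["extrinsics"],u,v,z).round(3))
i=cv2.imread("pics/top.png")[185:275,115:215]; cv2.imwrite("pics/crop.png",cv2.resize(i,None,fx=6,fy=6,interpolation=cv2.INTER_CUBIC))
hsv=cv2.cvtColor(i,cv2.COLOR_BGR2HSV); c=ctrl.calibration("top")
m={"red":((hsv[...,0]<8)|(hsv[...,0]>172))&(hsv[...,1]>150)&(hsv[...,2]>80),"green":(abs(hsv[...,0].astype(int)-70)<20)&(hsv[...,1]>120)&(hsv[...,2]>60)}
for k,q in m.items():
    v,u=np.nonzero(q); print(k,len(u),cast(c,c["extrinsics"],u.mean()+115,v.mean()+185,.076).round(4))
c=ctrl.calibration("wrist");print(c)
E
```

```text
top white [0.498 0.276 0.076]
top red [0.497 0.213 0.076]
top black [0.435 0.275 0.076]
top green [0.434 0.213 0.076]
top tape [0.407 0.024 0.02 ]
top bottle [ 0.427 -0.39   0.18 ]
top penL [ 0.395 -0.015  0.01 ]
top penR [ 0.418 -0.148  0.01 ]
top machTL [ 0.478 -0.018  0.1  ]
top standc [ 0.501 -0.236  0.   ]
top standfr [ 0.446 -0.292  0.1  ]
top c0 [0.525 0.313 0.05 ]
top c1 [0.525 0.182 0.05 ]
top c2 [0.399 0.177 0.05 ]
top c3 [0.409 0.309 0.05 ]
top pend [0.605 0.162 0.025]
scene red [0.488 0.228 0.076]
scene green [0.43  0.226 0.076]
scene white [0.488 0.292 0.076]
scene black [0.424 0.29  0.076]
red 38 [0.497  0.2185 0.076 ]
green 38 [0.4351 0.2203 0.076 ]
{'K': array([[294.84245822,   0.        , 273.64989664],
       [  0.        , 294.84245822, 212.26954703],
       [  0.        ,   0.        ,   1.        ]]), 'hand_eye': array([[-1.94099760e-04, -9.52770973e-01, -3.03689703e-01,
         8.29443785e-02],
       [ 9.99999892e-01, -5.65962873e-05, -4.61577845e-04,
         1.38886527e-03],
       [ 4.22590263e-04, -3.03689760e-01,  9.52770881e-01,
        -1.72002507e-01],
       [ 0.00000000e+00,  0.00000000e+00,  0.00000000e+00,
         1.00000000e+00]])}
```

View pics/crop.png

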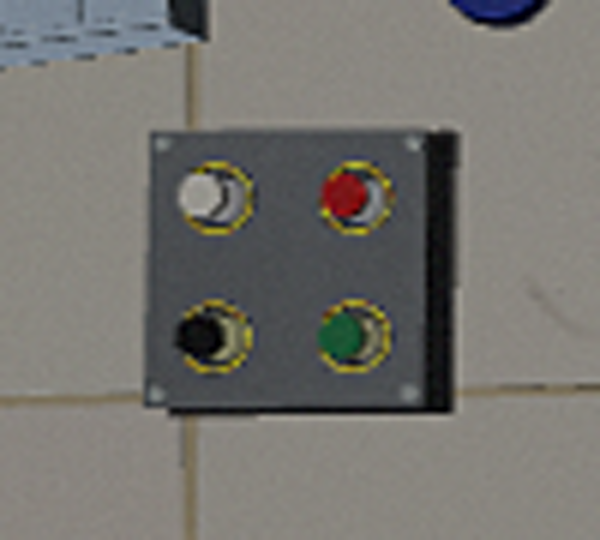

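```bash
python3 - <<'E'
from h import *
def ray(n,u,v):
    c=ctrl.calibration(n);E=c["extrinsics"];return E[:3,3],E[:3,:3]@np.linalg.solve(c["K"],[u,v,1.])
def tri(a,b):
    p,d=ray("scene",*a);q,e=ray("top",*b)
    s=np.linalg.lstsq(np.c_[d,-e],q-p,rcond=None)[0];x=p+s[0]*d;y=q+s[1]*e
    return ((x+y)/2).round(3),np.linalg.norm(x-y).round(3)
c=ctrl.calibration("scene")
for p in((215,218),(285,225)):print("mach base",cast(c,c["extrinsics"],*p,0).round(3))
print("screen top near/left",tri((258,45),(303,118)),tri((243,112),(229,155)),"bottle",tri((362,132),(419,239)))
print("stand top",tri((319,92),(361,201)),"tube blue",tri((136,259),(110,168)),"screwbottle",tri((174,194),(184,136)))
E
```

```text
mach base [0.664 0.062 0.   ]
mach base [ 0.481 -0.015  0.   ]
screen top near/left (array([ 0.63 , -0.102,  0.44 ]), np.float64(0.016)) (array([0.589, 0.036, 0.324]), np.float64(0.026)) bottle (array([ 0.427, -0.404,  0.143]), np.float64(0.002))
stand top (array([ 0.505, -0.225,  0.31 ]), np.float64(0.0)) tube blue (array([0.622, 0.37 , 0.104]), np.float64(0.003)) screwbottle (array([0.694, 0.174, 0.133]), np.float64(0.005))
```

Request:
apply_moves --targets '[{"travel":[0,0,-40],"roll":5.6,"jaw":60},{"travel":[0,0,-40],"roll":5.6,"jaw":30},{"travel":[0,0,-40],"roll":5.5,"jaw":0},{"travel":[0,0,-40],"roll":0,"jaw":0},{"travel":[0,0,-40],"roll":0,"jaw":0}]'

```text
clock: 0.6
tool_pos: [0.194, -0.646, 0.4142]
orientation: [180.0, -0.0, -180.0]
force: [0.3, -0.5, -0.3]
opening: 0.0533
gripper_force: 0.0
```

Request:
apply_moves --targets '[{"travel":[-15,45,0],"roll":0,"jaw":0},{"travel":[-15,45,0],"roll":0,"jaw":0},{"travel":[-15,45,0],"roll":0,"jaw":0},{"travel":[-15,45,0],"roll":0,"jaw":0},{"travel":[-15,45,0],"roll":0,"jaw":0},{"travel":[-15,45,0],"roll":0,"jaw":0},{"travel":[-15,45,0],"roll":0,"jaw":0},{"travel":[-18,40,0],"roll":0,"jaw":0},{"travel":[-18,40,0],"roll":0,"jaw":0}]'

```text
clock: 1.5
tool_pos: [0.3349, -0.2496, 0.4129]
orientation: [180.0, 0.0, -180.0]
force: [1.4, -1.0, -0.2]
opening: 0.0
gripper_force: 0.0
```

Request:
apply_moves --targets '[{"travel":[-18,40,0],"roll":0,"jaw":0},{"travel":[-18,40,0],"roll":0,"jaw":0},{"travel":[-18,40,0],"roll":0,"jaw":0},{"travel":[-18,40,0],"roll":0,"jaw":0},{"travel":[0,45,0],"roll":0,"jaw":0},{"travel":[0,45,0],"roll":0,"jaw":0}]'

```text
clock: 2.1
tool_pos: [0.4066, 0.0004, 0.4125]
orientation: [-180.0, -0.0, -180.0]
force: [1.1, 0.7, 1.0]
opening: 0.0004
gripper_force: 0.0
```

Request:
apply_moves --targets '[{"travel":[0,45,0],"roll":0,"jaw":0},{"travel":[0,45,0],"roll":0,"jaw":0},{"travel":[-10,40,0],"roll":0,"jaw":0},{"travel":[-10,40,20],"roll":0,"jaw":0},{"travel":[-10,40,20],"roll":0,"jaw":0},{"travel":[-10,36,30],"roll":0,"jaw":0},{"travel":[0,0,45],"roll":0,"jaw":0},{"travel":[0,0,45],"roll":0,"jaw":0},{"travel":[0,0,0],"roll":0,"jaw":0},{"travel":[0,0,0],"roll":0,"jaw":0}]'

```text
clock: 3.1
tool_pos: [0.4472, 0.2445, 0.2538]
orientation: [-179.9, 0.0, -180.0]
force: [0.7, 0.3, 0.5]
opening: 0.0003
gripper_force: 0.0
```

```bash
python3 - <<'E'
from h import *
from scipy.spatial.transform import Rotation as R
o=ctrl.get_obs(); i=ctrl.snapshot("wrist"); cv2.imwrite("pics/w1.png",i[:,:,::-1])
T=np.eye(4);T[:3,:3]=R.from_euler("xyz",o["orientation"],degrees=True).as_matrix();T[:3,3]=o["tool_pos"]
np.save("T1.npy",T);c=ctrl.calibration("wrist");E=T@c["hand_eye"];print(o["tool_pos"])
h=cv2.cvtColor(i,cv2.COLOR_RGB2HSV).astype(int);H,S,V=h[...,0],h[...,1],h[...,2]
for k,q in {"red":((H<8)|(H>172))&(S>150)&(V>60),"green":(abs(H-70)<20)&(S>120)&(V>40)}.items():
    n,l,s,ce=cv2.connectedComponentsWithStats(q.astype(np.uint8))
    j=1+s[1:,4].argmax();print(k,s[j],ce[j],cast(c,E,*ce[j],.076).round(4))
E
```

```text
[0.44719512 0.24446771 0.25376376]
red [249 219  15  16 185] [255.88648649 226.34054054] [0.4941 0.2229 0.076 ]
green [248 171  16  16 191] [255.80104712 178.2513089 ] [0.4325 0.2239 0.076 ]
```

View pics/w1.png

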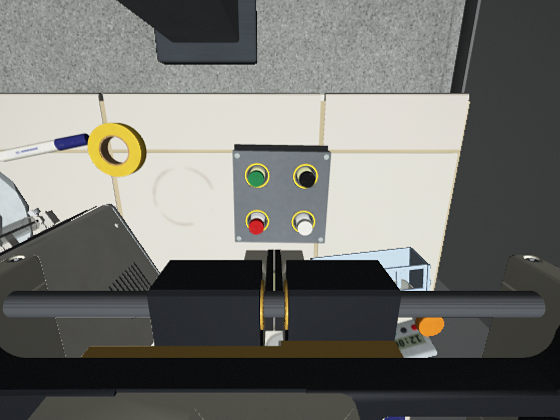

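The wrist view shows red (256,226), green (256,178), white (304,227) and black (307,177), which puts red at (0.494,0.223) and green at (0.4325,0.224). Next I move above red and descend.

Request:
apply_moves --targets '[{"travel":[-24,-11,20],"roll":0,"jaw":0},{"travel":[-24,-11,30],"roll":0,"jaw":0},{"travel":[0,0,35],"roll":0,"jaw":0},{"travel":[0,0,30],"roll":0,"jaw":0},{"travel":[0,0,20],"roll":0,"jaw":0},{"travel":[0,0,10],"roll":0,"jaw":0},{"travel":[0,0,0],"roll":0,"jaw":0},{"travel":[0,0,0],"roll":0,"jaw":0}]'

```text
clock: 3.95
tool_pos: [0.4962, 0.2236, 0.1099]
orientation: [179.9, 0.1, -180.0]
force: [-0.2, -0.1, -0.1]
opening: 0.0004
gripper_force: 0.0
```

```bash
python3 - <<'E'
from h import *
print(ctrl.get_obs()["tool_pos"])
i=ctrl.snapshot("scene"); cv2.imwrite("pics/s2.png",cv2.resize(i[190:330,150:330,::-1],None,fx=4,fy=4,interpolation=cv2.INTER_CUBIC))
E
```

```text
[0.49615268 0.22357113 0.10994128]
```

View pics/s2.png

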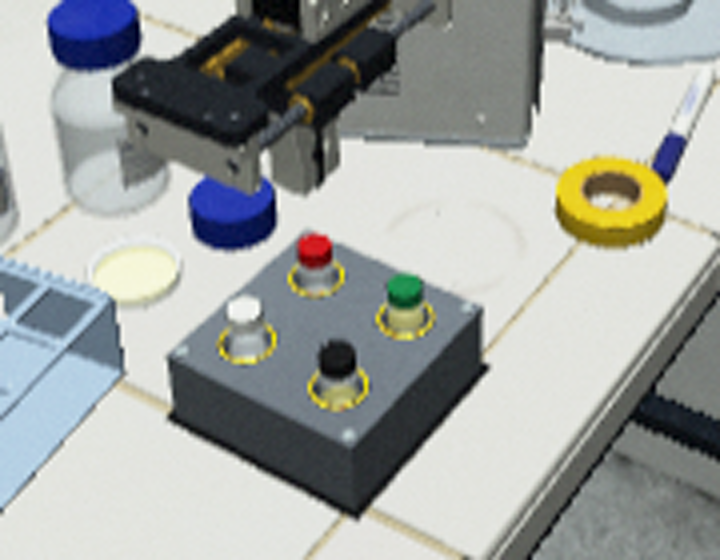

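```bash
python3 - <<'E'
from h import *
c=ctrl.calibration("scene");W=np.linalg.inv(c["extrinsics"])
def pr(p):
    q=c["K"]@(W@[*p,1])[:3];q=q[:2]/q[2];return q.round(1),((q-[150,190])*4).round()
print("tip",pr((.496,.2236,.088)),"red top",pr((.495,.222,.076)),"tip low?",pr((.496,.2236,.1)))
print("crop red top->px", 150+315/4,190+240/4, cast(c,c["extrinsics"],150+315/4,190+240/4,.076))
for z in(.088,.1,.11):print(z,cast(c,c["extrinsics"],150+308/4,190+188/4,z).round(3))
E
```

```text
tip (array([226.9, 246.6]), array([308., 227.])) red top (array([228. , 250.5]), array([312., 242.])) tip low? (array([226.6, 242.5]), array([306., 210.]))
crop red top->px 228.75 250.0 [0.4944755  0.21985522 0.076     ]
0.088 [0.516 0.196 0.088]
0.1 [0.507 0.208 0.1  ]
0.11 [0.499 0.217 0.11 ]
```

Request:
apply_moves --targets '[{"travel":[0,0,4],"roll":0,"jaw":0},{"travel":[0,0,4],"roll":0,"jaw":0},{"travel":[0,0,0],"roll":0,"jaw":0}]'

```text
clock: 4.3
tool_pos: [0.4946, 0.2225, 0.0996]
orientation: [-180.0, -0.0, -180.0]
force: [-0.6, 0.4, -0.2]
opening: 0.0005
gripper_force: 0.0
```

```bash
python3 - <<'E'
from h import *
i=ctrl.snapshot("scene"); cv2.imwrite("pics/s3.png",cv2.resize(i[200:275,170:270,::-1],None,fx=8,fy=8,interpolation=cv2.INTER_CUBIC))
E
```

```text
(no output)
```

View pics/s3.png

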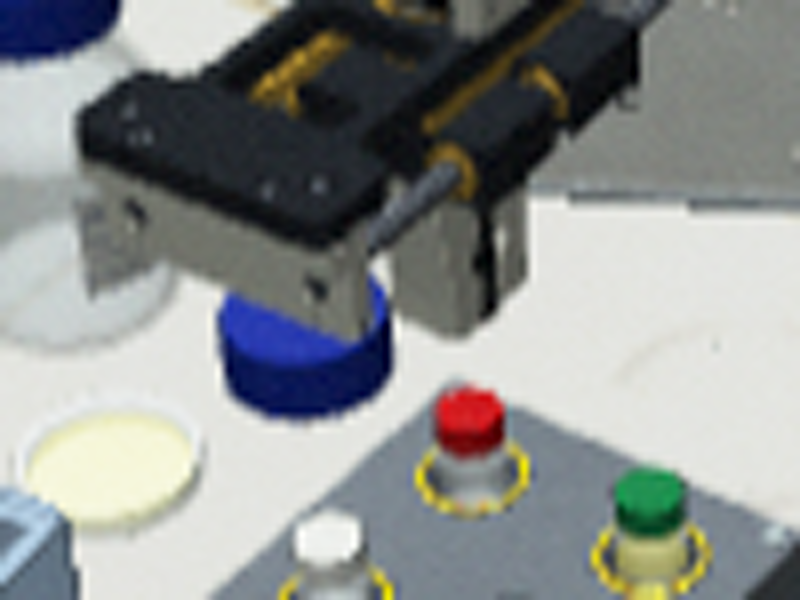

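The fingertip shows at crop (465,335), above the red cap top at (470,400). It looks lined up sideways but higher than the quoted 22 mm tip offset would put it. I'll find contact by force in small steps.

Request:
apply_moves --targets '[{"travel":[0,0,2],"roll":0,"jaw":0},{"travel":[0,0,2],"roll":0,"jaw":0},{"travel":[0,0,0],"roll":0,"jaw":0}]'

```text
clock: 4.65
tool_pos: [0.4947, 0.2225, 0.0955]
orientation: [-180.0, -0.0, -180.0]
force: [-0.2, 0.1, 1.0]
opening: 0.0004
gripper_force: 0.0
```

Request:
apply_moves --targets '[{"travel":[0,0,2],"roll":0,"jaw":0},{"travel":[0,0,2],"roll":0,"jaw":0},{"travel":[0,0,0],"roll":0,"jaw":0}]'

```text
clock: 4.95
tool_pos: [0.4947, 0.2225, 0.0915]
orientation: [-180.0, -0.0, -180.0]
force: [0.5, 0.5, 0.5]
opening: 0.0002
gripper_force: 0.0
```

Request:
apply_moves --targets '[{"travel":[0,0,2],"roll":0,"jaw":0},{"travel":[0,0,2],"roll":0,"jaw":0},{"travel":[0,0,2],"roll":0,"jaw":0},{"travel":[0,0,0],"roll":0,"jaw":0}]'

```text
clock: 5.35
tool_pos: [0.4947, 0.2225, 0.0855]
orientation: [-180.0, -0.0, -180.0]
force: [0.5, 0.3, -0.5]
opening: 0.0006
gripper_force: 0.0
```

Request:
apply_moves --targets '[{"travel":[0,0,2],"roll":0,"jaw":0},{"travel":[0,0,2],"roll":0,"jaw":0},{"travel":[0,0,0],"roll":0,"jaw":0}]'

```text
clock: 5.65
tool_pos: [0.4947, 0.2225, 0.0815]
orientation: [-180.0, -0.0, -180.0]
force: [0.3, -0.3, 0.1]
opening: 0.0004
gripper_force: 0.0
```

```bash
python3 - <<'E'
from h import *
i=ctrl.snapshot("scene"); cv2.imwrite("pics/s4.png",cv2.resize(i[200:275,170:270,::-1],None,fx=8,fy=8,interpolation=cv2.INTER_CUBIC))
E
```

```text
(no output)
```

View pics/s4.png

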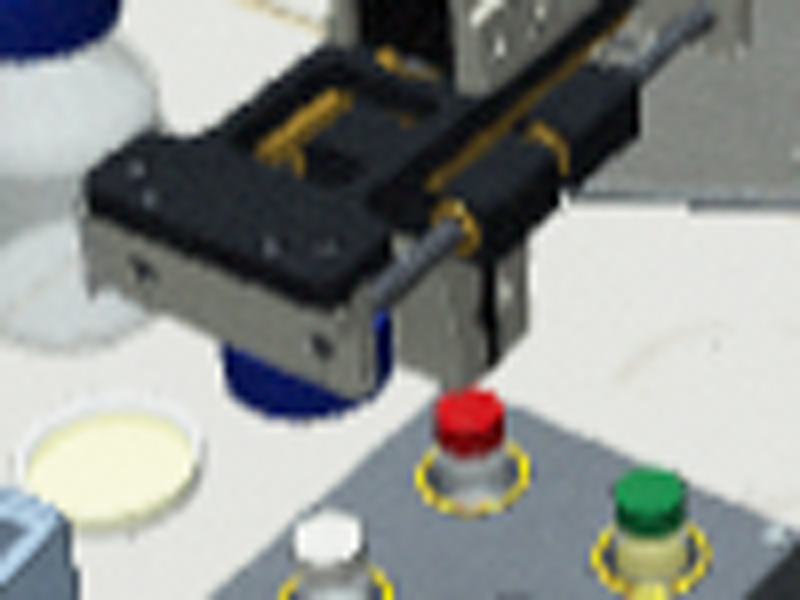

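```bash
python3 - <<'E'
from h import *
i=ctrl.snapshot("wrist");t=ctrl.snapshot("top")
a=cv2.resize(i[120:320,200:350,::-1],(450,600),interpolation=cv2.INTER_CUBIC)
b=cv2.resize(t[180:280,115:173,::-1],(348,600),interpolation=cv2.INTER_CUBIC)
cv2.imwrite("pics/w5.png",np.hstack([a,b]))
E
```

```text
(no output)
```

View pics/w5.png

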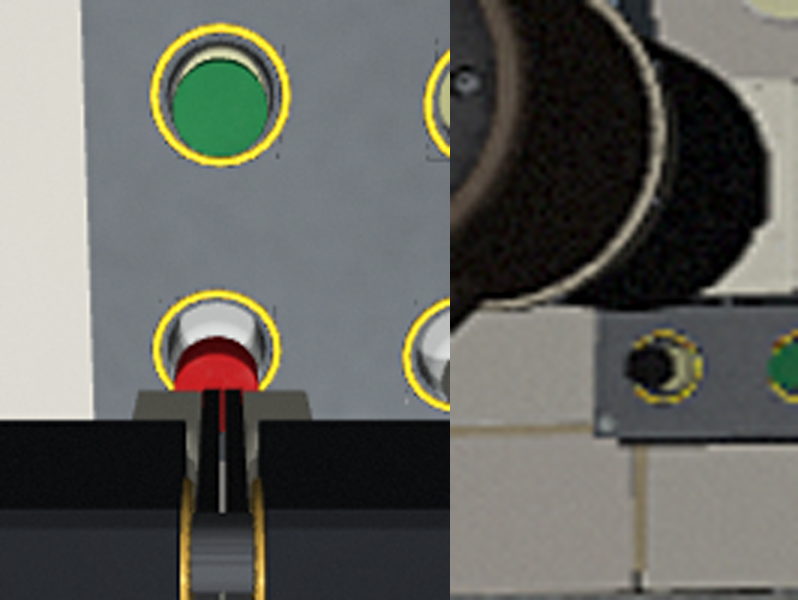

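The wrist view shows the finger pair centred over the red cap (slit at crop column 222, cap centre at about 217). So the tip is shorter than stated but aligned, and I continue down by force.

Request:
apply_moves --targets '[{"travel":[0,0,2],"roll":0,"jaw":0},{"travel":[0,0,2],"roll":0,"jaw":0},{"travel":[0,0,0],"roll":0,"jaw":0}]'

```text
clock: 6.1
tool_pos: [0.4947, 0.2225, 0.0775]
orientation: [-180.0, -0.0, -180.0]
force: [-0.1, -0.6, 0.7]
opening: 0.0004
gripper_force: 0.0
```

Request:
apply_moves --targets '[{"travel":[0,0,2],"roll":0,"jaw":0},{"travel":[0,0,2],"roll":0,"jaw":0},{"travel":[0,0,0],"roll":0,"jaw":0}]'

```text
clock: 6.4
tool_pos: [0.4947, 0.2225, 0.0735]
orientation: [-180.0, -0.0, -180.0]
force: [-0.0, 0.8, -0.0]
opening: 0.0004
gripper_force: 0.0
```

Request:
apply_moves --targets '[{"travel":[0,0,2],"roll":0,"jaw":0},{"travel":[0,0,0],"roll":0,"jaw":0}]'

```text
clock: 6.6
tool_pos: [0.4947, 0.2225, 0.0716]
orientation: [-180.0, -0.0, -180.0]
force: [1.1, -0.3, -1.0]
opening: 0.0004
gripper_force: 0.0
```

Request:
apply_moves --targets '[{"travel":[0,0,2],"roll":0,"jaw":0},{"travel":[0,0,0],"roll":0,"jaw":0}]'

```text
clock: 6.8
tool_pos: [0.4948, 0.2225, 0.0696]
orientation: [-180.0, -0.0, -180.0]
force: [-0.4, -0.9, -0.2]
opening: 0.0006
gripper_force: 0.0
```

Request:
apply_moves --targets '[{"travel":[0,0,2],"roll":0,"jaw":0},{"travel":[0,0,0],"roll":0,"jaw":0}]'

```text
clock: 7.0
tool_pos: [0.4948, 0.2226, 0.0676]
orientation: [-180.0, -0.0, -180.0]
force: [0.3, -0.0, 0.5]
opening: 0.0004
gripper_force: 0.0
```

Request:
apply_moves --targets '[{"travel":[0,0,1],"roll":0,"jaw":0},{"travel":[0,0,0],"roll":0,"jaw":0}]'

```text
clock: 7.2
tool_pos: [0.4948, 0.2226, 0.0668]
orientation: [-180.0, -0.0, -180.0]
force: [-0.2, -0.0, -0.3]
opening: 0.0004
gripper_force: 0.0
```

```bash
python3 - <<'E'
from h import *
i=ctrl.snapshot("scene");w=ctrl.snapshot("wrist")
for n,x in (("scene",i),("scene0",cv2.imread("pics/scene.png")[:,:,::-1].copy())):
    h=cv2.cvtColor(x,cv2.COLOR_RGB2HSV).astype(int)[235:275,215:262]
    for k,q in {"red":((h[...,0]<8)|(h[...,0]>172))&(h[...,1]>150)&(h[...,2]>60),"green":(abs(h[...,0]-70)<20)&(h[...,1]>120)&(h[...,2]>40)}.items():
        v,u=np.nonzero(q);print(n,k,len(u),u.min()+215,u.max()+215,v.min()+235,v.max()+235)
a=cv2.resize(i[215:275,195:245,::-1],(500,600),interpolation=cv2.INTER_CUBIC)
b=cv2.resize(w[200:300,240:290,::-1],(300,600),interpolation=cv2.INTER_CUBIC)
cv2.imwrite("pics/c6.png",np.hstack([a,b]))
E
```

```text
scene red 27 225 232 250 256
scene green 57 247 254 259 266
scene0 red 56 225 232 249 256
scene0 green 57 247 254 259 266
```

View pics/c6.png

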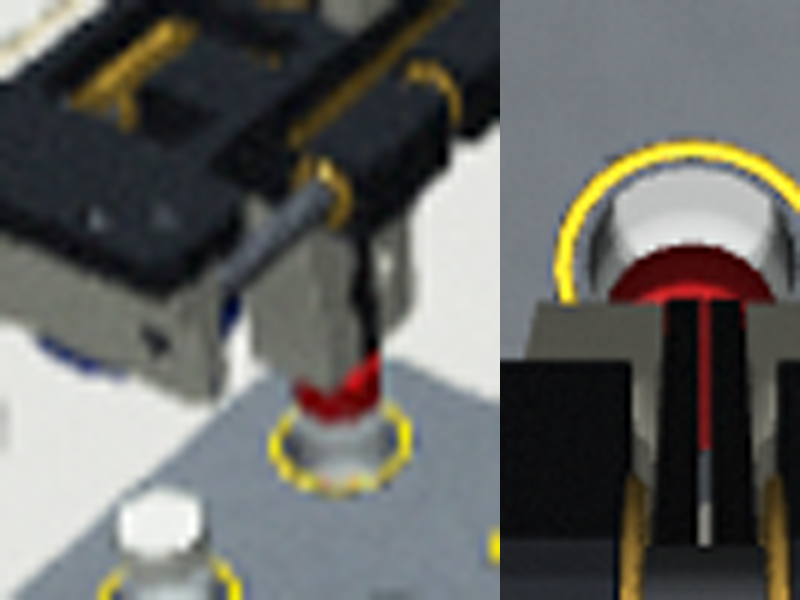

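The scene crop shows the fingertip overlapping the red cap's top edge, with the cap bottom unchanged at row 256. In the wrist crop the cap lies under both pads, so contact is near.

Request:
apply_moves --targets '[{"travel":[0,0,1.5],"roll":0,"jaw":0},{"travel":[0,0,0],"roll":0,"jaw":0}]'

```text
clock: 7.5
tool_pos: [0.4948, 0.2226, 0.0652]
orientation: [-180.0, -0.0, -180.0]
force: [-0.6, 0.5, 0.9]
opening: 0.0004
gripper_force: 0.0
```

Request:
apply_moves --targets '[{"travel":[0,0,1.5],"roll":0,"jaw":0},{"travel":[0,0,0],"roll":0,"jaw":0}]'

```text
clock: 7.7
tool_pos: [0.4948, 0.2226, 0.0637]
orientation: [-180.0, -0.0, -180.0]
force: [0.5, 0.0, 0.1]
opening: 0.0003
gripper_force: 0.0
```

Request:
apply_moves --targets '[{"travel":[0,0,1.5],"roll":0,"jaw":0},{"travel":[0,0,0],"roll":0,"jaw":0}]'

```text
clock: 7.9
tool_pos: [0.4949, 0.2227, 0.0623]
orientation: [180.0, 0.0, -180.0]
force: [-0.8, -0.7, -0.4]
opening: 0.0007
gripper_force: 0.0
```

```bash
cat >> h.py <<'E'
def blobs():
    x=ctrl.snapshot("scene");h=cv2.cvtColor(x,cv2.COLOR_RGB2HSV).astype(int)[235:275,215:262]
    for k,q in {"red":((h[...,0]<8)|(h[...,0]>172))&(h[...,1]>150)&(h[...,2]>40),"green":(abs(h[...,0]-70)<20)&(h[...,1]>120)&(h[...,2]>40)}.items():
        v,u=np.nonzero(q);print(k,len(u),u.min()+215,u.max()+215,v.min()+235,v.max()+235) if len(u) else print(k,0)
    o=ctrl.get_obs();print(o["clock"],o["tool_pos"],o["force"],o["tau"].round(2))
    return x
E
python3 - <<'E'
from h import *
i=blobs(); w=ctrl.snapshot("wrist")
print(w[200:300:2,274].tolist()[20:45])
E
```

```text
red 14 225 232 252 256
green 57 247 254 259 266
7.95 [0.49487743 0.22263908 0.06229932] [-0.05651254 -1.01877281  0.49716993] [  0.   -46.09  22.43   5.31  -0.06  -0.  ]
[[219, 222, 220], [218, 220, 219], [55, 0, 0], [71, 8, 13], [78, 12, 12], [74, 16, 17], [107, 23, 25], [106, 24, 26], [106, 25, 26], [108, 26, 28], [106, 24, 25], [106, 23, 25], [105, 23, 26], [107, 24, 24], [108, 25, 26], [108, 25, 26], [109, 24, 27], [108, 26, 28], [109, 27, 28], [65, 49, 51], [66, 68, 73], [67, 69, 73], [65, 69, 72], [71, 73, 77], [125, 122, 118]]
```

```bash
python3 - <<'E'
from h import *
c=ctrl.calibration("scene");W=np.linalg.inv(c["extrinsics"])
for y in(.2226,.2436,.2026):
  for z in(.07,.076,.082,.088,.094):
    q=c["K"]@(W@[.4853,y,z,1])[:3];q=q[:2]/q[2];print(y,z,q.round(1),((q-[195,215])*10).round())
E
```

```text
0.2226 0.07 [231.5 254.1] [365. 391.]
0.2226 0.076 [231.3 252.1] [363. 371.]
0.2226 0.082 [231.2 250.1] [362. 351.]
0.2226 0.088 [231.1 248. ] [361. 330.]
0.2226 0.094 [230.9 246. ] [359. 310.]
0.2436 0.07 [225.8 259.5] [308. 445.]
0.2436 0.076 [225.7 257.5] [307. 425.]
0.2436 0.082 [225.5 255.4] [305. 404.]
0.2436 0.088 [225.4 253.4] [304. 384.]
0.2436 0.094 [225.2 251.3] [302. 363.]
0.2026 0.07 [236.7 249.2] [417. 342.]
0.2026 0.076 [236.5 247.2] [415. 322.]
0.2026 0.082 [236.4 245.1] [414. 301.]
0.2026 0.088 [236.3 243.1] [413. 281.]
0.2026 0.094 [236.2 241.1] [412. 261.]
```

Request:
apply_moves --targets '[{"travel":[0,0,1.5],"roll":0,"jaw":0},{"travel":[0,0,0],"roll":0,"jaw":0}]'

```text
clock: 8.2
tool_pos: [0.4949, 0.2227, 0.0609]
orientation: [180.0, 0.0, -180.0]
force: [-0.8, 0.2, 0.8]
opening: 0.0005
gripper_force: 0.7
```

Request:
apply_moves --targets '[{"travel":[0,0,1.5],"roll":0,"jaw":0},{"travel":[0,0,0],"roll":0,"jaw":0}]'

```text
clock: 8.4
tool_pos: [0.4949, 0.2227, 0.0593]
orientation: [180.0, 0.0, -180.0]
force: [0.5, 0.4, 1.7]
opening: 0.0004
gripper_force: 0.9
```

Request:
apply_moves --targets '[{"travel":[0,0,1.5],"roll":0,"jaw":0},{"travel":[0,0,0],"roll":0,"jaw":0}]'

```text
clock: 8.6
tool_pos: [0.4949, 0.2227, 0.0578]
orientation: [180.0, 0.0, -180.0]
force: [0.6, 0.0, 2.0]
opening: 0.0005
gripper_force: 1.0
```

```bash
python3 -c "
from h import *
blobs()"
```

```text
red 13 226 232 254 257
green 57 247 254 259 266
8.65 [0.49484147 0.22261837 0.05774372] [1.79942823e-02 7.91508567e-04 2.55231204e+00] [-3.000e-02 -4.527e+01  2.147e+01  4.970e+00 -8.000e-02 -0.000e+00]
```

Request:
apply_moves --targets '[{"travel":[0,0,1.5],"roll":0,"jaw":0},{"travel":[0,0,0],"roll":0,"jaw":0}]'

```text
clock: 8.85
tool_pos: [0.4949, 0.2227, 0.0562]
orientation: [-180.0, -0.0, -180.0]
force: [0.2, 0.0, 1.8]
opening: 0.0003
gripper_force: 1.1
```

```bash
python3 -c "
from h import *
blobs()"
```

```text
red 12 227 232 254 258
green 57 247 254 259 266
8.9 [0.49483663 0.2226477  0.05624187] [-0.31522471 -0.2400611   2.36256635] [-4.000e-02 -4.524e+01  2.130e+01  4.920e+00 -1.000e-01 -0.000e+00]
```

Request:
apply_moves --targets '[{"travel":[0,0,1.5],"roll":0,"jaw":0},{"travel":[0,0,1.5],"roll":0,"jaw":0},{"travel":[0,0,2],"roll":0,"jaw":0},{"travel":[0,0,0],"roll":0,"jaw":0},{"travel":[0,0,0],"roll":0,"jaw":0}]'

```text
clock: 9.4
tool_pos: [0.4948, 0.2226, 0.0511]
orientation: [-180.0, -0.0, -180.0]
force: [0.5, 0.4, 1.4]
opening: 0.0007
gripper_force: 0.9
```

```bash
python3 -c "
from h import *
blobs()"
```

```text
red 15 225 232 255 260
green 57 247 254 259 266
9.45 [0.49475741 0.22255061 0.05114974] [0.79402893 0.35736578 1.45382916] [-2.000e-02 -4.589e+01  2.116e+01  4.900e+00 -1.900e-01 -0.000e+00]
```

Request:
apply_moves --targets '[{"travel":[0,0,-5],"roll":0,"jaw":0},{"travel":[0,0,-20],"roll":0,"jaw":0},{"travel":[0,0,-20],"roll":0,"jaw":0},{"travel":[0,0,0],"roll":0,"jaw":0}]'

```text
clock: 9.85
tool_pos: [0.4961, 0.2236, 0.099]
orientation: [179.9, 0.2, -180.0]
force: [0.2, 0.1, 0.0]
opening: 0.0003
gripper_force: 0.0
```

```bash
python3 -c "
from h import *
i=blobs()
a=cv2.resize(i[205:295,190:270,::-1],(530,600),interpolation=cv2.INTER_CUBIC);cv2.imwrite('pics/s7.png',a)"
```

```text
red 57 225 232 252 260
green 57 247 254 259 266
9.9 [0.49539178 0.22315781 0.09766232] [-1.00458173  0.52175091 -0.77865975] [ 1.000e-02 -4.540e+01  2.494e+01  5.950e+00 -2.900e-01  0.000e+00]
```

View pics/s7.png

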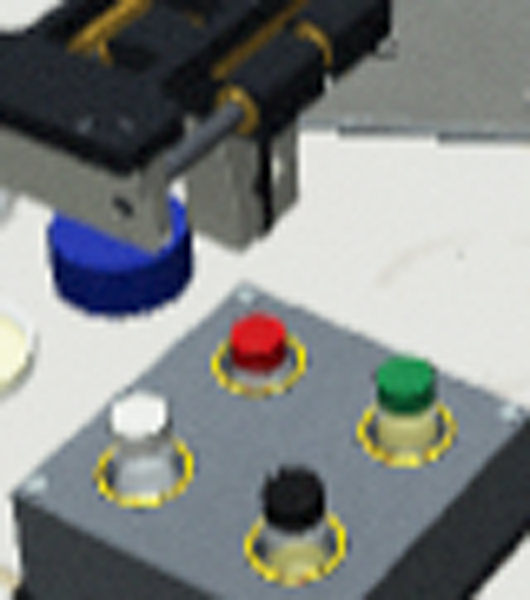

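Red is down (cap at crop (258,340), close to its ring), and the other three are still up. Now green.

Request:
apply_moves --targets '[{"travel":[31,0.5,0],"roll":0,"jaw":0},{"travel":[31,0.5,0],"roll":0,"jaw":0},{"travel":[0,0,0],"roll":0,"jaw":0},{"travel":[0,0,10],"roll":0,"jaw":0},{"travel":[0,0,10],"roll":0,"jaw":0},{"travel":[0,0,8],"roll":0,"jaw":0},{"travel":[0,0,3],"roll":0,"jaw":0},{"travel":[0,0,0],"roll":0,"jaw":0}]'

```text
clock: 10.7
tool_pos: [0.4328, 0.2231, 0.0643]
orientation: [-179.9, -0.1, 180.0]
force: [0.3, -0.0, -0.2]
opening: 0.0001
gripper_force: 0.0
```

```bash
python3 -c "
from h import *
blobs()"
```

```text
red 0
green 14 247 254 263 266
10.75 [0.43297377 0.22331623 0.06479258] [ 0.25169443 -0.66279252  0.35438475] [-3.000e-02 -3.811e+01  2.142e+01  5.050e+00 -3.000e-02  0.000e+00]
```

Above green, as planned. I press from 0.065 to 0.051.

Request:
apply_moves --targets '[{"travel":[0,0,2],"roll":0,"jaw":0},{"travel":[0,0,1.5],"roll":0,"jaw":0},{"travel":[0,0,1.5],"roll":0,"jaw":0},{"travel":[0,0,1.5],"roll":0,"jaw":0},{"travel":[0,0,0],"roll":0,"jaw":0}]'

```text
clock: 11.25
tool_pos: [0.433, 0.2238, 0.059]
orientation: [180.0, 0.0, -180.0]
force: [-0.3, 0.3, 1.7]
opening: 0.0007
gripper_force: 0.9
```

Request:
apply_moves --targets '[{"travel":[0,0,1.5],"roll":0,"jaw":0},{"travel":[0,0,1.5],"roll":0,"jaw":0},{"travel":[0,0,1.5],"roll":0,"jaw":0},{"travel":[0,0,2],"roll":0,"jaw":0},{"travel":[0,0,0],"roll":0,"jaw":0},{"travel":[0,0,0],"roll":0,"jaw":0}]'

```text
clock: 11.85
tool_pos: [0.4328, 0.2236, 0.0522]
orientation: [-180.0, -0.0, -180.0]
force: [-0.1, 0.2, 2.8]
opening: 0.0001
gripper_force: 1.1
```

```bash
python3 -c "
from h import *
blobs()"
```

```text
red 0
green 8 248 255 267 269
11.9 [0.43275731 0.22354715 0.0521819 ] [0.11504971 0.72219762 2.19740534] [-1.000e-02 -3.835e+01  2.003e+01  4.570e+00 -2.500e-01 -0.000e+00]
```

Request:
apply_moves --targets '[{"travel":[0,0,1],"roll":0,"jaw":0},{"travel":[0,0,0],"roll":0,"jaw":0},{"travel":[0,0,-5],"roll":0,"jaw":0},{"travel":[0,0,-20],"roll":0,"jaw":0},{"travel":[0,0,-20],"roll":0,"jaw":0},{"travel":[-31,31,0],"roll":0,"jaw":0},{"travel":[-31,31,0],"roll":0,"jaw":0},{"travel":[0,0,0],"roll":0,"jaw":0},{"travel":[0,0,0],"roll":0,"jaw":0}]'

```text
clock: 12.8
tool_pos: [0.4944, 0.2855, 0.0953]
orientation: [-179.9, -0.1, 180.0]
force: [-1.0, 0.4, -0.3]
opening: 0.0004
gripper_force: 0.0
```

```bash
python3 - <<'E'
from h import *
from scipy.spatial.transform import Rotation as R
blobs()
c=ctrl.calibration("wrist");T=np.load("T1.npy");i=cv2.imread("pics/w1.png")
h=cv2.cvtColor(i,cv2.COLOR_BGR2HSV).astype(int)[205:245,290:320]
q=((h[...,1]<40)&(h[...,2]>225)).astype(np.uint8);n,l,s,ce=cv2.connectedComponentsWithStats(q);j=1+s[1:,4].argmax()
print(s[j],cast(c,T@c["hand_eye"],ce[j][0]+290,ce[j][1]+205,.076))
E
```

```text
red 56 225 232 252 260
green 63 247 255 262 270
12.85 [0.4939699  0.28489898 0.09551779] [-0.81624721 -0.5574966  -0.18329467] [ 1.200e-01 -4.738e+01  2.527e+01  5.890e+00 -2.000e-02  0.000e+00]
[  8  17  14  13 150] [0.49625549 0.2844826  0.076     ]
```

Green went from rows 259–266 to 262–270 (about 10 mm), and white measures (0.496,0.2845), which matches the tool position. Now press white.

Request:
apply_moves --targets '[{"travel":[-0.5,0,10],"roll":0,"jaw":0},{"travel":[0,0,10],"roll":0,"jaw":0},{"travel":[0,0,8],"roll":0,"jaw":0},{"travel":[0,0,3],"roll":0,"jaw":0},{"travel":[0,0,1.5],"roll":0,"jaw":0},{"travel":[0,0,1.5],"roll":0,"jaw":0},{"travel":[0,0,1.5],"roll":0,"jaw":0},{"travel":[0,0,1.5],"roll":0,"jaw":0},{"travel":[0,0,0],"roll":0,"jaw":0}]'

```text
clock: 13.75
tool_pos: [0.4955, 0.2858, 0.0596]
orientation: [180.0, 0.0, -180.0]
force: [0.3, 1.0, 2.8]
opening: 0.0007
gripper_force: 1.0
```

Request:
apply_moves --targets '[{"travel":[0,0,1.5],"roll":0,"jaw":0},{"travel":[0,0,1.5],"roll":0,"jaw":0},{"travel":[0,0,1.5],"roll":0,"jaw":0},{"travel":[0,0,1.5],"roll":0,"jaw":0},{"travel":[0,0,1.5],"roll":0,"jaw":0},{"travel":[0,0,0],"roll":0,"jaw":0},{"travel":[0,0,0],"roll":0,"jaw":0}]'

```text
clock: 14.45
tool_pos: [0.4953, 0.2856, 0.0517]
orientation: [-180.0, -0.0, -180.0]
force: [-0.4, -0.0, 2.0]
opening: 0.0003
gripper_force: 1.2
```

Request:
apply_moves --targets '[{"travel":[0,0,0.7],"roll":0,"jaw":0},{"travel":[0,0,0],"roll":0,"jaw":0},{"travel":[0,0,-5],"roll":0,"jaw":0},{"travel":[0,0,-25],"roll":0,"jaw":0},{"travel":[0,0,-40],"roll":0,"jaw":0},{"travel":[0,0,-40],"roll":0,"jaw":0},{"travel":[0,0,0],"roll":0,"jaw":0},{"travel":[0,0,0],"roll":0,"jaw":0}]'

```text
clock: 15.25
tool_pos: [0.4953, 0.2859, 0.1621]
orientation: [179.9, 0.0, -180.0]
force: [0.4, -0.5, -1.4]
opening: 0.0006
gripper_force: 0.0
```

```bash
python3 - <<'E'
from h import *
i=blobs();a=cv2.imread("pics/scene.png")[:,:,::-1]
for n,x in(("before",a),("now",i)):
    h=cv2.cvtColor(np.ascontiguousarray(x),cv2.COLOR_RGB2HSV).astype(int)
    w=h[262:285,203:220];q=(w[...,1]<40)&(w[...,2]>200);v,u=np.nonzero(q);print(n,"white",len(u),v.min()+262,v.max()+262,v.mean()+262)
    w=h[272:295,227:246];q=w[...,2]<30;v,u=np.nonzero(q);print(n,"black",len(u),v.min()+272,v.max()+272)
E
```

```text
red 57 225 232 252 260
green 63 247 255 262 270
15.3 [0.49482836 0.28537578 0.16088947] [-0.8064476   0.11475332 -0.5434042 ] [ 3.000e-02 -4.730e+01  2.798e+01  6.590e+00 -9.000e-02 -0.000e+00]
before white 60 262 269 265.7
before black 56 276 283
now white 66 262 278 268.3636363636364
now black 37 276 283
```

```bash
python3 - <<'E'
from h import *
i=ctrl.snapshot("scene");a=cv2.imread("pics/scene.png")[:,:,::-1]
print(np.c_[np.arange(258,284),a[258:284,209:213].mean((1,2)).round(),i[258:284,209:213].mean((1,2)).round()].astype(int).tolist())
E
```

```text
[[258, 216, 229], [259, 213, 226], [260, 197, 209], [261, 172, 184], [262, 147, 161], [263, 143, 140], [264, 192, 138], [265, 229, 140], [266, 230, 139], [267, 231, 161], [268, 231, 215], [269, 218, 238], [270, 167, 240], [271, 131, 240], [272, 124, 239], [273, 143, 226], [274, 176, 165], [275, 175, 141], [276, 161, 139], [277, 159, 162], [278, 166, 189], [279, 183, 197], [280, 163, 170], [281, 110, 123], [282, 123, 134], [283, 122, 134]]
```

White moved down from rows 264–269 to 268–273 (about 10 mm), and black is unchanged.

```bash
python3 -c "
from plant import ctrl
print(ctrl.close_job())"
```

```text
the job is handed in; nothing more can be done
None
```

I pressed the red, green and white vials down in that order, each about 10 mm by the camera images. The black vial stayed up, and the job was handed in at about 15 s of the 35 s allowed, with no verdict returned.

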